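# Turn the utensil carousel and hang the jug on its empty peg

### The job

Without bumping the other things on the counter, first push the utensil carousel round until its one empty peg points to the front of the counter, where the robot stands, leaving the small steel jug standing meanwhile. Then take the jug and hang it by its loop handle on that peg, and leave it hanging there (a light swing does not matter), with the peg still pointing to the front.

Things in the scene. Friction and masses are not known exactly. Their poses are not given: they have to be found in the camera images.
- carousel: utensil carousel fixed to the counter: round steel foot (170 mm across, 18 mm high), central post, turning head with four steel pegs 90 degrees apart at about 200 mm height. Three pegs carry utensils, one is empty. Origin on the turning axis at counter height; axes are the world's: its -x is the front of the counter, towards the robot.
- hub_top (a point): top of the head's knob, on the turning axis, 230 mm high (hub 32 mm across below it). The other three pegs carry a slotted turner, a ladle and a skimmer, fastened on, turning with the head: handles 18 mm wide, 3 mm thick, 92 mm from the axis, tops at 212 mm height; their blades, up to 84 mm wide, hang below 120 mm height.
- rotor (a joint): angle of the carousel head, rad, counter-clockwise from above; 0 or 2 pi when the empty peg points to the front (world -x). Utensil pegs stand at 90, 180 and 270 degrees from it. Endless for practical use; light friction (0.15 N m, 2 N at 75 mm out); stays where left. Pushing any peg or utensil handle sideways, fingers let down between pegs, turns it.
- peg_seat (a point): point on the empty peg's centre line, 90 mm from the turning axis, 204.5 mm high, where the handle should hang. Frame turns with the head: its -x points outwards along the peg, z up. Each peg is an 10 mm round bar from the hub (200 mm high) out to 115 mm from the axis (206 mm high), its end turned up.
- peg_tip (a point): centre of the upturned end of the empty peg, 123 mm from the turning axis, at 218 mm height; its top is at 223 mm, so a handle must pass over it and then be lowered
- jug_center (a point): centre of the loose open stainless jug, on its axis, half-way up (45 mm above its underside). Straight cup 64 mm across, 90 mm tall, 3 mm wall, about 0.16 kg, D-shaped loop handle on its own +y side, reaching 67 mm from the axis. Starts upright on the counter; can be gripped across the body along its own x.
- jug_handle (a point): centre of the handle's opening, 47 mm from the jug's axis (own +y), 47 mm above its underside. The opening runs through along the jug's own x, 30 mm wide (32 to 62 mm from the axis), 50 mm high (22 to 72 mm above the underside); a flat strap 16 mm wide (along x) and 5 mm thick. Let go on the peg, the jug swings a few seconds and hangs tilted from the handle's upper outer corner.
- tumbler: handleless stainless tumbler, 68 mm across, 100 mm tall. A bystander; origin at the centre of its underside.
- bowl: glass mixing bowl, 170 mm across, 85 mm tall. A bystander; origin at the centre of its underside.
- plate: blue melamine plate, 200 mm across, 20 mm tall, lying flat. A bystander; origin at the centre of its underside.
- canister: closed aluminium canister with lever-clamp lid, 104 mm across, 154 mm tall. A bystander; origin at the centre of its underside.
- whisk: whisk lying on the counter, 255 mm long and 45 mm wide, silicone handle towards its own -x. A bystander; origin at the centre of its underside.
- jar: glass jar with steel cap, 56 mm across, 90 mm tall. A bystander; origin at the centre of its underside.
- tin: plain aluminium tin box, 60 x 90 x 80 mm. A bystander; origin at the centre of its underside.
Mind the look-alikes: they are no part of the job. Leave any green look-alike of the part that bears jug_center alone.

How it is judged:
By the outcome, as a careful person would: the job done as asked, in the order asked, and still so for the second after the job is handed in, with the robot touching nothing.
It also fails if it takes over 72 s, if anything falls off the work surface, if the arm or the gripper's body presses on something with over 40 N, if the wrist force passes 120 N, or if a joint passes its speed limit or range.

### The arm

A 6-joint arm with a two-finger parallel gripper is mounted at the origin on the work surface. World frame = base frame: x ahead of the robot, y to its left, z up, the work surface at z = 0. Lengths are in m, angles in rad, forces in N, time in s.
With the tool pointing down it reaches from about 0.375 to 0.825 m from the base axis. Payload 5.5 kg.
Tool frame: the origin (TCP) lies midway between the tips of the shut fingers; the grasp point (between the pads) lies 19 mm behind it; z points along the fingers, x is the direction in which the jaws open and shut, and the axes are right-handed (so a half turn about z gives the same grasp; the last joint's range is limited). The gripper opens to 85 mm and grips with 20 to 120 N. Pads are 22 mm wide; open, the fingers measure 114 mm over their backs; the gripper's body (76 mm by 85 mm) begins 54 mm behind the grasp point. The pads swing forward as they close: fully open they stand 13 mm farther back than shut.
Start: joints at [-1.306, 0.314, -0.047, 1.21, 0, 1.571], TCP at [0.157, -0.579, 0.231] pointing down, gripper open.
Joint ranges: [-2.67, 2.67], [-0.69, 1.73], [-1.03, 1.25], [-2.08, 2.16], [-1.42, 1.45], [-3.14, 3.14]. Speed limits (rad/s): [2.39, 2.39, 3.01, 3.14, 3.14, 3.14].

### API

Orientations are given as a unit quaternion [w, x, y, z].
In Python, from plant import manip, optics gives the robot as it stands.
- The arm moves only by the tool move_arm, never from a script. Its argument "plan" is one flat list of numbers, 7 for each row, row after row: the shift along the tool's x, y, z each as a share of 25 cm, from -1 to 1, then the turn, a rotation vector about the tool's x, y, z each as a share of pi/2 rad, from -1 to 1, then the gripper command: -1 is shut, 1 is fully open, values between are in proportion. A call has 1 to 8 rows; each row is the pose to reach, as a shift and turn from the pose commanded when the call began, along the tool's axes at that moment; what a row does not reach only later rows make up. A row lasts 1/10 s, in which the tool goes at most 50 mm and 8.59 degrees, less where a joint would pass 70% of its speed; a pose out of reach is approached as far as the arm can. A call with a number of a shift or a turn outside -1 to 1 is refused whole. A call with a gripper value outside its range is refused whole. The fingers move at their own pace and stop on an object; "squeeze" is the grip in N (left out, the last holds). Time passes only in rows, so rows that repeat a pose let the fingers close. It gives the time, the measured TCP pose, the force and the opening at its end, in the units of the state.
- manip.state(): the state, without advancing time (a new reading comes with each control period).
- optics.capture(name): name is "scene" or "top"; returns a dict with "color" (400x640x3 uint8, blue, green, red), "z_map" (400x640 float32, m along the optical axis (not along the pixel's ray), 0 where there is no reading), "mtx" (3x3 intrinsics, pixels), "T" (4x4, takes a point from camera to world coordinates). Camera axes: x right, y down, z forward; pixel columns grow to the right and rows downward; lengths in m; the calibration is good to about 2 mm. A picture is of the moment at which its call begins.
- manip.sign_off(): hands the job in, once; it reports no verdict.
The state is a dict: "time": time; "joint_pos": joint angles; "qvel": joint speeds; "tau": joint torques, N m; "tool_pos": TCP position; "tcp_rot": TCP orientation; "force": force on the tool from outside, world axes, zero at the start; "ft_torque": the same for the moment, N m; "gripper_width": opening from 0.0 (shut) to 1.0 (fully open).
Only numpy, scipy, OpenCV 4.12 (cv2) and the standard library are available. Lean on these libraries where they do the work, as an engineer would, in place of code of your own. Each camera call takes 0.05 s, during which the arm holds its last target.

## Working session

There is one attempt and no reset: what is moved stays moved. The work goes in short steps, Python scripts to look and compute and a tool call to move; the robot and the scene stay as the last step left them, time stands still between calls to the robot, and variables do not carry over. Pictures are saved under pics/ and viewed, and the job is handed in when it is done.

Besides the shell and the picture viewer there is one more tool, called as a command line: name --argument value ..., lists and objects as JSON in quotes. move_arm: Moves the arm, as the interface text tells. Shift numbers are shares of 25 cm and turn numbers shares of pi/2 rad, none past 1 either way. Its arguments: {"type":"object","properties":{"plan":{"type":"array"},"squeeze":{"type":"number"}},"required":["plan"]}

```bash
ls; mkdir -p pics; cat > h.py <<'E'
import numpy as np,cv2
from plant import manip,optics
def cap(n):
    c=optics.capture(n); return c
def world(c):
    z=c['z_map'];K=c['mtx'];v,u=np.indices(z.shape)
    P=np.stack([(u-K[0,2])/K[0,0]*z,(v-K[1,2])/K[1,1]*z,z],-1)
    W=P@c['T'][:3,:3].T+c['T'][:3,3]; W[z==0]=np.nan
    return W
E
python3 - <<'E'
from h import *
print(manip.state())
for n in('scene','top'):
    c=cap(n);cv2.imwrite(f'pics/{n}0.png',c['color']);np.savez(f'{n}0.npz',**c);print(c['T'],c['mtx'])
E
```

```text
pics
{'time': 0.0, 'joint_pos': array([-1.30600276e+00,  3.14212089e-01, -4.80893985e-02,  1.21020531e+00,
        9.56967259e-06,  1.57083975e+00]), 'qvel': array([ 3.91243405e-04, -5.92643730e-04, -7.46951760e-04, -2.81085158e-05,
       -9.45033891e-04,  4.94499765e-04]), 'tau': array([ 8.33244339e-04, -5.39592469e+01,  3.39748514e+01,  1.90925994e-02,
        1.45504014e-04,  6.56924627e-06]), 'tool_pos': array([ 0.15687547, -0.57852061,  0.2304384 ]), 'tcp_rot': array([-5.23404381e-04,  7.94250338e-01, -6.07590050e-01, -6.76387657e-04]), 'force': array([ 0.49085041,  1.16796567, -0.48293256]), 'ft_torque': array([-0.05143471, -0.0266213 , -0.03310619]), 'gripper_width': 0.9998327458508448}
[[-0.48386226  0.63659178 -0.60052329  1.32690623]
 [ 0.87502242  0.36336485 -0.31984645  0.44557801]
 [ 0.01459743 -0.68023296 -0.73285062  1.12482179]
 [ 0.          0.          0.          1.        ]] [[474.71899818   0.         317.99554407]
 [  0.         474.71899818 206.58628341]
 [  0.           0.           1.        ]]
[[ 0.00464852 -0.99776448  0.06666665  0.46128338]
 [-0.9999841  -0.00485094 -0.00287474  0.03588362]
 [ 0.00319171 -0.06665223 -0.99777116  1.60080291]
 [ 0.          0.          0.          1.        ]] [[501.49332375   0.         325.30828346]
 [  0.         501.49332375 196.22745424]
 [  0.           0.           1.        ]]
```

View pics/scene0.png

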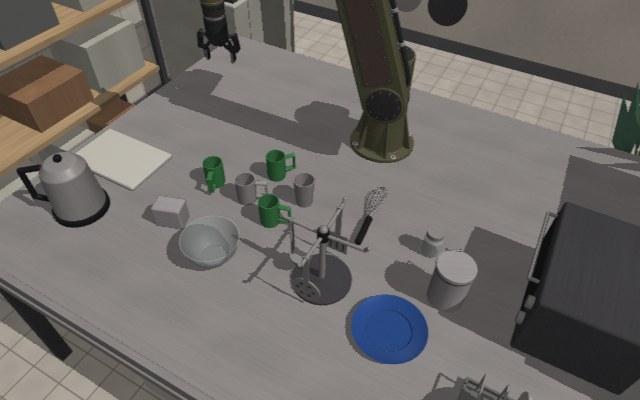

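View pics/top0.png

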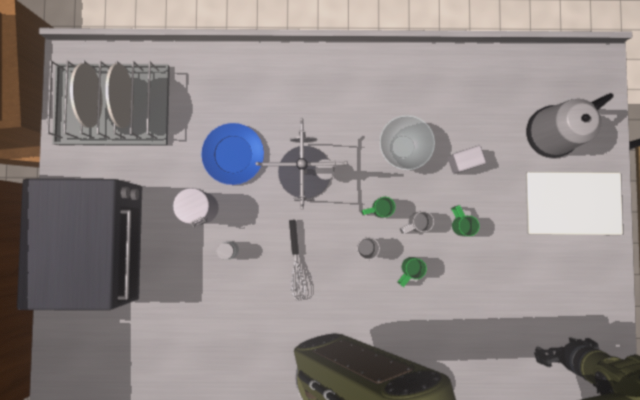

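The steel jug with a handle is at top (423,222). The handleless steel cylinder at (368,247) is the tumbler, and there are three green look-alikes at (382,207), (465,224) and (413,268). I'll confirm with enlarged crops.

```bash
python3 - <<'E'
from h import *
t=cv2.imread('pics/top0.png');s=cv2.imread('pics/scene0.png')
a=cv2.resize(t[110:290,240:490],None,fx=3,fy=3,interpolation=cv2.INTER_CUBIC)
cv2.imwrite('pics/ct0.png',a)
cv2.imwrite('pics/cs0.png',cv2.resize(s[140:310,190:400],None,fx=3.5,fy=3.5,interpolation=cv2.INTER_CUBIC))
W=world(np.load('top0.npz'))
def comp(u0,u1,v0,v1,lo,hi):
    w=W[v0:v1,u0:u1].reshape(-1,3);m=(w[:,2]>lo)&(w[:,2]<hi);return w[m]
print('counter z',np.nanmedian(W[300:330,440:500,2]))
j=comp(400,440,205,242,.06,.12);print('jug',j.mean(0),j.min(0),j.max(0),len(j))
for n,b in dict(tumbler=(352,385,232,262),green1=(358,400,192,222),green2=(450,482,200,240),green3=(395,430,252,290),bowl=(375,440,112,175),tin=(448,490,140,175),can=(170,212,184,228),jar=(214,242,238,264),whisk=(285,318,215,305),plate=(198,268,120,188)).items():
    w=comp(*b,.01,.3);print(n,w.min(0).round(3),w.max(0).round(3))
w=comp(250,370,115,215,.17,.3);print('car',w.min(0),w.max(0))
k=w[w[:,2]>.218];print(k.mean(0),len(k)); 
E
```

```text
counter z -0.00028914463336160434
jug [ 0.48124093 -0.24999284  0.07990438] [ 0.45250615 -0.29399254  0.06015265] [ 0.51932305 -0.20067608  0.09668693] 199
tumbler [ 0.364 -0.129  0.01 ] [ 0.44  -0.063  0.108]
green1 [ 0.499 -0.179  0.01 ] [ 0.582 -0.081  0.101]
green2 [ 0.444 -0.46   0.01 ] [ 0.542 -0.363  0.095]
green3 [ 0.29 -0.29  0.01] [ 0.378 -0.193  0.096]
bowl [ 0.646 -0.31   0.01 ] [ 0.837 -0.134  0.096]
tin [ 0.641 -0.475  0.01 ] [ 0.741 -0.359  0.093]
can [0.47 0.37 0.01] [0.595 0.475 0.157]
jar [0.371 0.304 0.01 ] [0.423 0.356 0.099]
whisk [0.243 0.069 0.01 ] [0.491 0.156 0.047]
plate [0.604 0.195 0.01 ] [0.801 0.436 0.228]
car [ 0.51788641 -0.02764191  0.17253963] [0.77180186 0.22416353 0.23440382]
[0.64498442 0.09871905 0.22372683] 121
```

View pics/ct0.png

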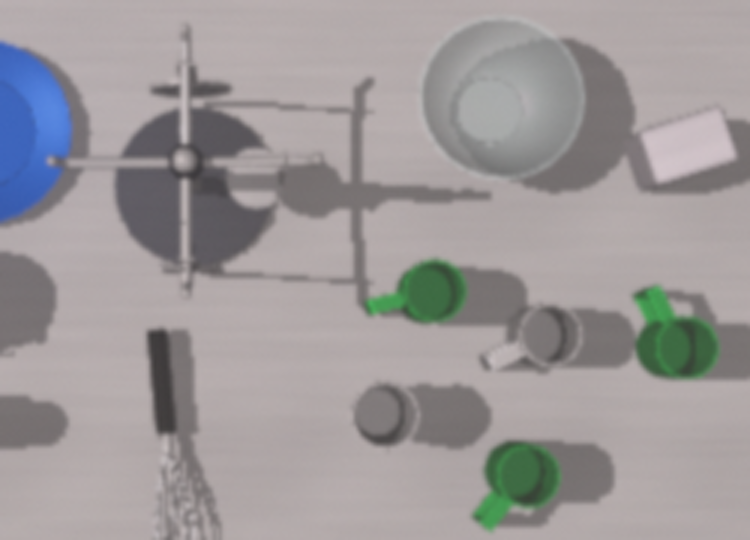

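View pics/cs0.png

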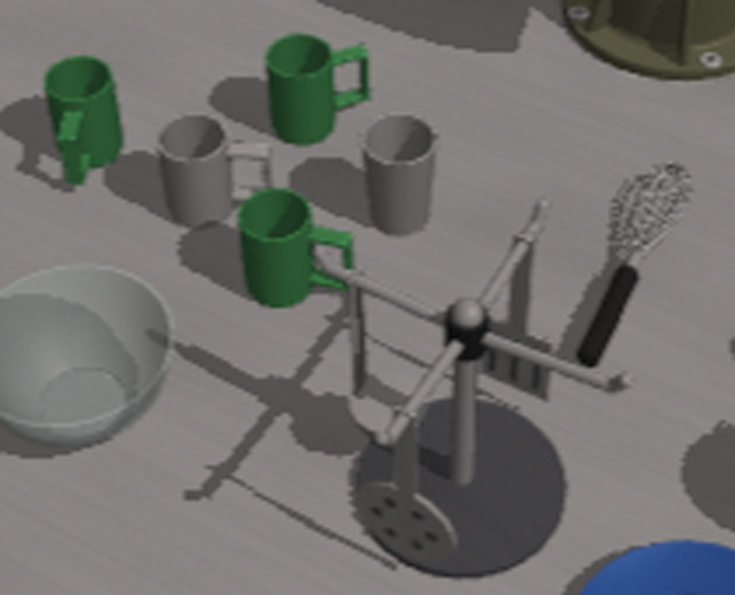

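Views confirm it. The empty peg points left in the top picture (+y, tip at top (258,163); scene crop right, (620,382)/3.5). The turner hangs in front, the ladle at -y and the skimmer at the back. The steel jug is at (423,222) with its handle toward +y/-x, so the head must turn +90° CCW. Next I'll measure precisely.

```bash
cat >> h.py <<'E'
from scipy.optimize import least_squares
def circ(p,r):
    f=lambda c:np.hypot(p[:,0]-c[0],p[:,1]-c[1])-r
    return least_squares(f,np.median(p[:,:2],0),loss='soft_l1',f_scale=.002)
def proj(c,p):
    T=np.linalg.inv(c['T']);q=np.atleast_2d(p)@T[:3,:3].T+T[:3,3];q=q@c['mtx'].T;return q[:,:2]/q[:,2:]
def pegang(axis,c,r0=.03,r1=.135):
    W=world(c).reshape(-1,3);d=W[:,:2]-axis;r=np.hypot(*d.T)
    m=(W[:,2]>.19)&(W[:,2]<.24)&(r>r0)&(r<r1);a=np.degrees(np.arctan2(d[m,1],d[m,0]));r=r[m]
    # fold 90
    f=np.angle(np.exp(1j*np.radians(a*4))).astype(float)
    mean=np.degrees(np.angle((r*np.exp(1j*np.radians(a*4))).sum()))/4
    return mean,len(a),a
E
python3 - <<'E'
from h import *
for n in('top','scene'):
    c=np.load(n+'0.npz');W=world(c).reshape(-1,3)
    near=lambda x,y,r:W[np.hypot(W[:,0]-x,W[:,1]-y)<r]
    w=near(.655,.085,.025);k=w[w[:,2]>.212]
    print(n,'knob',k.mean(0),len(k),k.max(0))
    w=near(.475,-.26,.06)
    for lo,hi in((.03,.08),(.083,.1)):
        p=w[(w[:,2]>lo)&(w[:,2]<hi)]
        print(n,lo,len(p),p.mean(0) if len(p) else 0,p.max(0))
E
```

```text
top knob [0.64689104 0.09571845 0.22387782] 74 [0.65974532 0.10836625 0.23440382]
top 0.03 171 [ 0.48113868 -0.24985788  0.06155839] [ 0.51698169 -0.20131888  0.07986261]
top 0.083 81 [ 0.48793361 -0.26323207  0.08911504] [ 0.51926999 -0.23215101  0.09668693]
scene knob [0.65285568 0.09838333 0.22254824] 93 [0.66299551 0.10979753 0.23217669]
scene 0.03 427 [ 0.4900135  -0.25551959  0.05916193] [ 0.52452823 -0.20164264  0.07994799]
scene 0.083 96 [ 0.49023624 -0.2659388   0.08807864] [ 0.52368325 -0.23238115  0.09533727]
```

```bash
cat > ov.py <<'E'
from h import *
def jugpts(x,y,th,U=0):
    t=np.linspace(0,2*np.pi,60);o=[]
    for z in(.09,.0): o.append(np.c_[x+.032*np.cos(t),y+.032*np.sin(t),0*t+U+z])
    d=np.array([np.cos(th),np.sin(th)])
    e=np.array([d[1],-d[0]])
    for s in(-.008,.008):
        q=[(.032,.077),(.067,.077),(.067,.017),(.032,.017)]
        o.append(np.array([[*(np.array([x,y])+d*a+e*s),U+b] for a,b in q]))
    return o
def carpts(x,y,a):
    t=np.linspace(0,2*np.pi,60);o=[np.c_[x+.016*np.cos(t),y+.016*np.sin(t),0*t+.2],np.c_[x+.085*np.cos(t),y+.085*np.sin(t),0*t+.018]]
    for k in range(4):
        b=a+k*np.pi/2;d=np.array([np.cos(b),np.sin(b)])
        o.append(np.array([[*(np.array([x,y])+d*r),z] for r,z in((.016,.2),(.115,.206),(.123,.218),(.123,.223))]))
    return o
def draw(c,box,s,curves,fn):
    u0,u1,v0,v1=box
    im=cv2.resize(c['color'][v0:v1,u0:u1],None,fx=s,fy=s,interpolation=cv2.INTER_CUBIC)
    for p in curves:
        q=((proj(c,p)+.5-[u0,v0])*s).round().astype(np.int32)
        cv2.polylines(im,[q],False,(0,0,255),1)
    cv2.imwrite(fn,im);return im
E
python3 - <<'E'
from ov import *
a=[];
j=jugpts(.487,-.263,np.radians(112));k=carpts(.652,.096,np.radians(90))
c=np.load('top0.npz');s=np.load('scene0.npz')
A=draw(c,(395,445,200,245),7,j,'pics/o1.png');B=draw(s,(230,280,165,210),7,j,'pics/o2.png')
C=draw(c,(245,360,110,215),3.4,k,'pics/o3.png');D=draw(s,(280,380,195,305),3.3,k,'pics/o4.png')
cv2.imwrite('pics/oj.png',np.hstack([A,B]))
h=min(C.shape[0],D.shape[0]);cv2.imwrite('pics/oc.png',np.hstack([C[:h],D[:h]]))
E
```

```text
(no output)
```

View pics/oj.png

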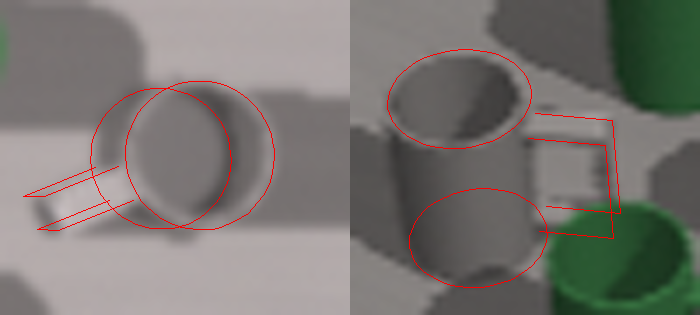

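View pics/oc.png

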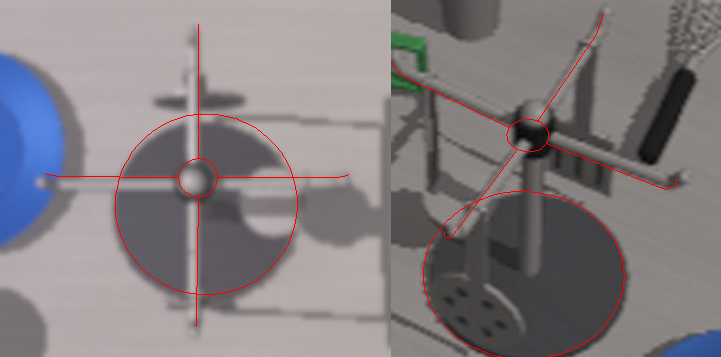

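```bash
python3 - <<'E'
from h import *
for n in('top','scene'):
    c=np.load(n+'0.npz');W=world(c).reshape(-1,3)
    m=pegang(np.array([.649,.096]),c);print(n,m[:2])
    for cx,cy in((.487,-.263),(.485,-.261)):
        d=W[:,:2]-[cx,cy];r=np.hypot(*d.T);p=d[(r>.04)&(r<.069)&(W[:,2]>.02)&(W[:,2]<.085)]
        print(n,len(p),np.degrees(np.arctan2(*p.mean(0)[::-1])),np.percentile(np.hypot(*p.T),[5,95]))
E
```

```text
top (np.float64(0.7614116408415087), 506)
top 64 116.00502087097576 [0.04199365 0.0660509 ]
top 57 115.05769950752025 [0.04269476 0.06348377]
scene (np.float64(0.9493662371185774), 611)
scene 62 113.7781333757838 [0.04188078 0.06356488]
scene 59 110.85320699383851 [0.04031221 0.06086434]
```

```bash
cat >> h.py <<'E'
from scipy.spatial.transform import Rotation as Ro
def Rc(q): return Ro.from_quat([q[1],q[2],q[3],q[0]])
def go(x,y,z,yaw,pose=None):
    """shares to reach downpointing pose; returns pose for chaining"""
    if pose is None:
        s=manip.state();p=s['tool_pos'];R=Rc(s['tcp_rot'])
    else: p,R=pose
    a=np.radians(yaw);Rt=Ro.from_matrix(np.array([[np.cos(a),np.sin(a),0],[np.sin(a),-np.cos(a),0],[0,0,-1]]))
    d=R.inv().apply(np.array([x,y,z])-p)/.25; r=(R.inv()*Rt).as_rotvec()/(np.pi/2)
    print((x,y,z,yaw),'->',d.round(3),r.round(3),'mm',round(np.linalg.norm(d)*250))
    return np.array([x,y,z]),Rt
E
python3 - <<'E'
from h import *
p=go(.26,-.41,.32,-35)
p=go(.40,-.21,.32,0,p);p=go(.51,0.02,.32,0,p);p=go(.605,.145,.32,0,p)
E
```

```text
(0.26, -0.41, 0.32, -35) -> [-0.543 -0.575 -0.357] [-0.     0.001 -0.443] mm 217
(0.4, -0.21, 0.32, 0) -> [-0.    -0.977  0.   ] [ 0.     0.    -0.389] mm 244
(0.51, 0.02, 0.32, 0) -> [ 0.44 -0.92  0.  ] [0. 0. 0.] mm 255
(0.605, 0.145, 0.32, 0) -> [ 0.38 -0.5   0.  ] [0. 0. 0.] mm 157
```

move_arm --plan '[-0.54,-0.57,-0.36,0,0,-0.44,-1,-0.54,-0.57,-0.36,0,0,-0.44,-1,-0.54,-0.57,-0.36,0,0,-0.44,-1,-0.54,-0.57,-0.36,0,0,-0.44,-1,-0.54,-0.57,-0.36,0,0,-0.44,-1,-0.54,-0.57,-0.36,0,0,-0.44,-1]' --squeeze 40

```text
time: 0.7
tool_pos: [0.2605, -0.4103, 0.3227]
tcp_rot: [0.001, 0.954, -0.301, 0.001]
force: [-0.6, 0.8, -1.0]
gripper_width: 0.005
```

move_arm --plan '[0,-0.97,0,0,0,-0.39,-1,0,-0.97,0,0,0,-0.39,-1,0,-0.97,0,0,0,-0.39,-1,0,-0.97,0,0,0,-0.39,-1,0,-0.97,0,0,0,-0.39,-1,0,-0.97,0,0,0,-0.39,-1]'

```text
time: 1.3
tool_pos: [0.4011, -0.2105, 0.3203]
tcp_rot: [-0.001, 1.0, 0.001, -0.0]
force: [-0.4, -0.1, -0.2]
gripper_width: 0.0
```

move_arm --plan '[0.44,-0.92,0,0,0,0,-1,0.44,-0.92,0,0,0,0,-1,0.44,-0.92,0,0,0,0,-1,0.44,-0.92,0,0,0,0,-1,0.44,-0.92,0,0,0,0,-1,0.44,-0.92,0,0,0,0,-1,0.44,-0.92,0,0,0,0,-1]'

```text
time: 2.0
tool_pos: [0.5098, 0.0163, 0.3201]
tcp_rot: [0.0, 1.0, -0.001, -0.001]
force: [-0.0, 0.1, -0.1]
gripper_width: 0.001
```

```bash
python3 - <<'E'
from h import *
print(manip.state())
p=go(.605,.145,.32,0);p=go(.605,.145,.183,0,p)
E
```

```text
{'time': 2.0, 'joint_pos': array([ 3.24091622e-02,  1.23425308e-01, -8.55404309e-02,  1.36395653e+00,
       -7.53314780e-04,  1.60508588e+00]), 'qvel': array([-0.04225276, -0.0239952 , -0.01656258,  0.00854655, -0.00844852,
       -0.01056711]), 'tau': array([  1.75486978, -41.92386389,  35.07367015,  -0.20569179,
         0.16599937,   0.10463848]), 'tool_pos': array([0.50983627, 0.01627975, 0.32005822]), 'tcp_rot': array([ 4.11890533e-04,  9.99998923e-01, -9.39796686e-04, -1.04982005e-03]), 'force': array([-0.02389633,  0.13663093, -0.13985571]), 'ft_torque': array([-0.00354051, -0.00781608, -0.04683888]), 'gripper_width': 0.0010174206392575436}
(0.605, 0.145, 0.32, 0) -> [ 0.38  -0.516 -0.001] [ 0.001  0.001 -0.001] mm 160
(0.605, 0.145, 0.183, 0) -> [0.    0.    0.548] [0. 0. 0.] mm 137
```

move_arm --plan '[0.38,-0.52,0,0,0,0,-1,0.38,-0.52,0,0,0,0,-1,0.38,-0.52,0,0,0,0,-1,0.38,-0.52,0,0,0,0,-1,0.38,-0.52,0,0,0,0,-1,0.38,-0.52,0,0,0,0,-1]'

```text
time: 2.6
tool_pos: [0.6044, 0.1438, 0.321]
tcp_rot: [0.001, 1.0, -0.002, -0.001]
force: [-0.1, -0.7, -0.2]
gripper_width: -0.0
```

move_arm --plan '[0,0,0.2,0,0,0,-1,0,0,0.35,0,0,0,-1,0,0,0.45,0,0,0,-1,0,0,0.55,0,0,0,-1,0,0,0.55,0,0,0,-1,0,0,0.55,0,0,0,-1]'

```text
time: 3.2
tool_pos: [0.6044, 0.1444, 0.1848]
tcp_rot: [0.0, 1.0, -0.002, -0.0]
force: [-0.2, -0.1, 0.5]
gripper_width: 0.0
```

```bash
python3 - <<'E'
from h import *
s=manip.state();print(s['tool_pos'],s['force'])
ax=np.array([.649,.096])
# finger rectangle half sizes .0145(x) .011(y); turner peg angle phi from 180.85 -> ; finger centre at angle phi-off, r=.07
for ph in range(168,271,10):
    pass
def pos(ph,r=.07):
    # finger centre touching peg (half 5mm): perpendicular support of rectangle
    b=np.radians(ph);n=np.array([-np.sin(b),np.cos(b)]);e=np.array([np.cos(b),np.sin(b)])
    h=.0145*abs(n[0])+.011*abs(n[1])+.005
    return ax+e*r-n*h
for ph in [180,190,200,210,220,230,240,250,255,260,265,270]:
    P=pos(ph);D=(P-s['tool_pos'][:2])/.25;print(ph,P.round(4),'share x',D[0].round(3),'y',(-D[1]).round(3))
E
```

```text
[0.60440172 0.14443571 0.18479489] [-0.15695276 -0.10298406  0.54545202]
180 [0.579 0.112] share x -0.102 y 0.13
190 [0.5769 0.1019] share x -0.11 y 0.17
200 [0.5763 0.0911] share x -0.112 y 0.213
210 [0.5775 0.0799] share x -0.108 y 0.258
220 [0.5808 0.0684] share x -0.095 y 0.304
230 [0.5862 0.0573] share x -0.073 y 0.349
240 [0.594  0.0469] share x -0.041 y 0.39
250 [0.604  0.0379] share x -0.002 y 0.426
255 [0.6098 0.034 ] share x 0.021 y 0.442
260 [0.616  0.0307] share x 0.046 y 0.455
265 [0.6226 0.028 ] share x 0.073 y 0.466
270 [0.6295 0.026 ] share x 0.1 y 0.474
```

move_arm --plan '[-0.1,0.06,0,0,0,0,-1,-0.1,0.12,0,0,0,0,-1,-0.106,0.15,0,0,0,0,-1,-0.11,0.17,0,0,0,0,-1,-0.112,0.19,0,0,0,0,-1,-0.112,0.213,0,0,0,0,-1,-0.11,0.235,0,0,0,0,-1,-0.108,0.258,0,0,0,0,-1]'

```text
time: 4.0
tool_pos: [0.5778, 0.0815, 0.1836]
tcp_rot: [-0.0, 1.0, -0.001, -0.0]
force: [0.2, 3.7, -0.0]
gripper_width: -0.001
```

```bash
python3 - <<'E'
from ov import *
s=manip.state();print(s['tool_pos'],s['force'])
ax=np.array([.649,.096])
for ph,P in ((220,(.5808,.0684)),(230,(.5862,.0573)),(240,(.594,.0469)),(250,(.604,.0379)),(255,(.6098,.034)),(260,(.616,.0307)),(265,(.6226,.028)),(270,(.6295,.026))):
    D=(np.array(P)-s['tool_pos'][:2])/.25;print(ph,'share x',D[0].round(3),'y',(-D[1]).round(3))
c=cap('top');A=draw(c,(245,360,110,215),3.4,[],'pics/x.png')
c=cap('scene');B=draw(c,(260,380,170,305),2.7,[],'pics/x.png');h=min(len(A),len(B))
cv2.imwrite('pics/p1.png',np.hstack([A[:h],B[:h]]))
E
```

```text
[0.57784582 0.08152349 0.18360301] [ 0.23159195  3.69672164 -0.01969826]
220 share x 0.012 y 0.052
230 share x 0.033 y 0.097
240 share x 0.065 y 0.138
250 share x 0.105 y 0.174
255 share x 0.128 y 0.19
260 share x 0.153 y 0.203
265 share x 0.179 y 0.214
270 share x 0.207 y 0.222
```

View pics/p1.png

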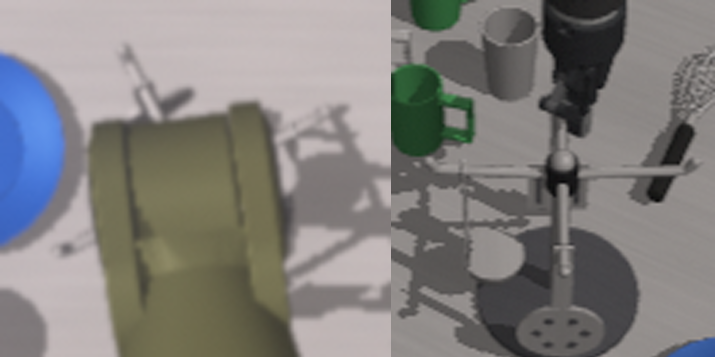

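The head turned about 29° with the fingers on the turner peg (scene crop (560,130)), and nothing else moved. I'll carry on pushing.

move_arm --plan '[0.004,0.025,0,0,0,0,-1,0.012,0.052,0,0,0,0,-1,0.022,0.075,0,0,0,0,-1,0.033,0.097,0,0,0,0,-1,0.05,0.118,0,0,0,0,-1,0.065,0.138,0,0,0,0,-1,0.085,0.157,0,0,0,0,-1,0.105,0.174,0,0,0,0,-1]'

```text
time: 4.9
tool_pos: [0.6042, 0.0375, 0.1837]
tcp_rot: [0.0, 1.0, -0.001, -0.0]
force: [-1.9, 2.5, -0.1]
gripper_width: 0.003
```

```bash
python3 - <<'E'
from ov import *
s=manip.state();print(s['tool_pos'],s['force'])
for n in('top','scene'):
    c=cap(n);m,k,a=pegang(np.array([.649,.096]),c,.09);print(n,m,k,np.histogram(a,36,(-180,180))[0])
for ph,P in ((250,(.604,.0379)),(255,(.6098,.034)),(260,(.616,.0307)),(265,(.6226,.028)),(270,(.6295,.026))):
    D=(np.array(P)-s['tool_pos'][:2])/.25;print(ph,'share x',D[0].round(3),'y',(-D[1]).round(3))
draw(c,(260,380,170,305),4,[],'pics/p2.png')
E
```

```text
[0.60417187 0.03754796 0.18369204] [-1.94304748  2.50923525 -0.12712514]
top -17.82623135982004 151 [ 0  0  0  0  0  0  0  0  0  0  0  0  0  0  0  5 36  0  0  0  0  0  0  0
  2 57  0  0  0  0  0  0  0 16 35  0]
scene -17.312822559362996 239 [ 0  0  0  2  0  0  2 36  0  0  0  0  0  0  0  1 64  0  0  0  0  0  0  0
  8 70  0  0  0  0  0  0  0 10 46  0]
250 share x -0.001 y -0.001
255 share x 0.023 y 0.014
260 share x 0.047 y 0.027
265 share x 0.074 y 0.038
270 share x 0.101 y 0.046
```

View pics/p2.png

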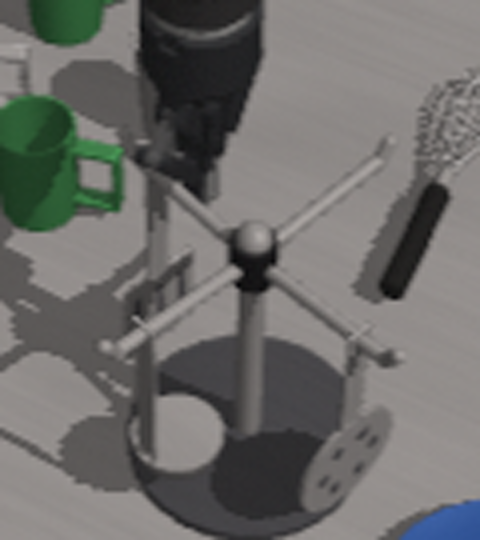

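move_arm --plan '[0.012,0.007,0,0,0,0,-1,0.023,0.014,0,0,0,0,-1,0.035,0.021,0,0,0,0,-1,0.047,0.027,0,0,0,0,-1,0.06,0.033,0,0,0,0,-1,0.074,0.038,0,0,0,0,-1,0.074,0.038,0,0,0,0,-1]'

```text
time: 5.7
tool_pos: [0.6231, 0.0281, 0.1838]
tcp_rot: [0.0, 1.0, -0.001, 0.0]
force: [-0.2, 0.3, -0.7]
gripper_width: -0.002
```

```bash
python3 - <<'E'
from ov import *
s=manip.state();print(s['tool_pos'],s['force'])
for n in('top','scene'):
    c=cap(n)
    for r in(.09,.05):
        m,k,a=pegang(np.array([.649,.096]),c,r);print(n,m,k,[ (round(np.degrees(np.angle(np.exp(1j*np.radians(a[np.abs(np.angle(np.exp(1j*np.radians(a-b))))<.4])).sum())),2),int((np.abs(np.angle(np.exp(1j*np.radians(a-b))))<.4).sum())) for b in (0,90,180,-90)])
E
```

```text
[0.62312379 0.02813569 0.18377242] [-0.24080288  0.27614277 -0.69287609]
top -2.1340276381734626 117 [(np.float64(-1.78), 6), (np.float64(89.42), 59), (np.float64(176.09), 52), (np.float64(0.0), 0)]
top -2.1072079073818646 220 [(np.float64(-1.78), 6), (np.float64(89.97), 110), (np.float64(175.68), 104), (np.float64(0.0), 0)]
scene -2.5152733685949515 257 [(np.float64(-0.9), 65), (np.float64(87.34), 80), (np.float64(176.07), 55), (np.float64(-92.61), 57)]
scene -3.8277735012010923 592 [(np.float64(-0.81), 123), (np.float64(87.45), 142), (np.float64(175.71), 103), (np.float64(-96.22), 196)]
```

move_arm --plan '[0.006,0.001,0,0,0,0,-1,0.012,0.002,0,0,0,0,-1,0.012,0.002,0,0,0,0,-1,0.012,0.002,0,0,0,0,-1]'

```text
time: 6.2
tool_pos: [0.6255, 0.028, 0.1839]
tcp_rot: [0.0, 1.0, -0.001, 0.0]
force: [-1.2, 0.2, 0.5]
gripper_width: 0.001
```

move_arm --plan '[-0.03,0,0,0,0,0,-1,-0.06,0,0,0,0,0,-1,-0.06,0,-0.15,0,0,0,-1,-0.06,0,-0.35,0,0,0,-1,-0.06,0,-0.55,0,0,0,-1,-0.06,0,-0.55,0,0,0,-1]'

```text
time: 6.8
tool_pos: [0.613, 0.0283, 0.3295]
tcp_rot: [-0.0, 1.0, -0.001, 0.006]
force: [1.7, 0.5, 0.3]
gripper_width: 0.001
```

```bash
python3 - <<'E'
from ov import *
p=go(.50,-.10,.32,0);p=go(.40,-.28,.32,0,p)
E
```

```text
(0.5, -0.1, 0.32, 0) -> [-0.451  0.514  0.032] [-0.    -0.008 -0.001] mm 171
(0.4, -0.28, 0.32, 0) -> [-0.4   0.72  0.  ] [0. 0. 0.] mm 206
```

move_arm --plan '[-0.45,0.51,0,0,0,-0.15,1,-0.45,0.51,0,0,0,-0.15,1,-0.45,0.51,0,0,0,-0.15,1,-0.45,0.51,0,0,0,-0.15,1,-0.45,0.51,0,0,0,-0.15,1]'

```text
time: 7.3
tool_pos: [0.4954, -0.1008, 0.3217]
tcp_rot: [0.0, 0.993, 0.115, 0.0]
force: [0.7, -0.7, -0.2]
gripper_width: 0.851
```

```bash
python3 - <<'E'
from ov import *
print(manip.state()['tool_pos']);p=go(.486,-.263,.25,24)
A=[]
for n,b in(('top',(245,360,110,215)),('scene',(270,380,190,305))):
    c=cap(n);np.savez(n+'1.npz',**c)
    for r in(.09,.05):
        m,k,a=pegang(np.array([.649,.096]),c,r);print(n,m,k,[ (round(np.degrees(np.angle(np.exp(1j*np.radians(a[np.abs(np.angle(np.exp(1j*np.radians(a-b))))<.4])).sum())),2),int((np.abs(np.angle(np.exp(1j*np.radians(a-b))))<.4).sum())) for b in (0,90,180,-90)])
    A.append(draw(c,b,3.3,carpts(.649,.096,np.pi),'pics/x.png'))
h=min(map(len,A));cv2.imwrite('pics/p3.png',np.hstack([a[:h] for a in A]))
E
```

```text
[ 0.49538717 -0.10079443  0.32168515]
(0.486, -0.263, 0.25, 24) -> [-0.185  0.623  0.287] [ 0.   -0.   -0.12] mm 178
top -1.0372926008442982 215 [(np.float64(0.38), 50), (np.float64(91.05), 58), (np.float64(177.55), 55), (np.float64(-93.24), 52)]
top -1.125314677357341 424 [(np.float64(0.45), 110), (np.float64(91.67), 106), (np.float64(177.32), 98), (np.float64(-94.07), 110)]
scene -0.973525010048825 263 [(np.float64(0.87), 65), (np.float64(88.77), 79), (np.float64(177.91), 56), (np.float64(-91.48), 63)]
scene -0.9735220347802614 498 [(np.float64(0.92), 123), (np.float64(89.03), 144), (np.float64(177.41), 103), (np.float64(-91.45), 128)]
```

View pics/p3.png

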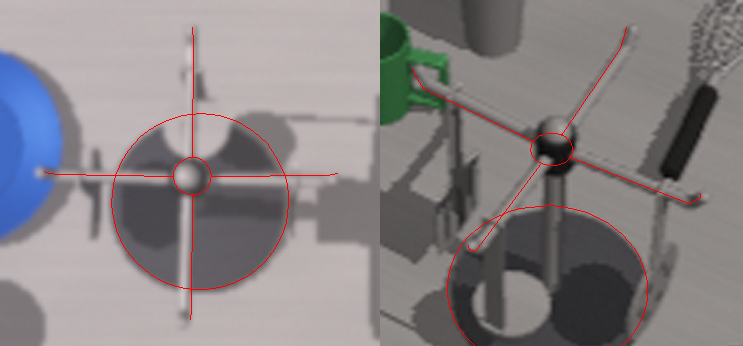

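```bash
python3 - <<'E'
from ov import *
for k in'01':
  for n in('top','scene'):
    W=world(np.load(n+k+'.npz')).reshape(-1,3);d=W[:,:2]-[.649,.096];r=np.hypot(*d.T)
    m=(r>.105)&(r<.135)&(W[:,2]>.195)&(W[:,2]<.24);p=W[m];a=np.degrees(np.arctan2(d[m,1],d[m,0]))
    t=[p[np.abs(np.angle(np.exp(1j*np.radians(a-b))))<.3].mean(0)[:2] for b in(0,90,180,270)]
    f=lambda v:np.degrees(np.arctan2(v[1],v[0]))
    print(k,n,f(t[0]-t[2]),f(t[1]-t[3])-90,(t[0]+t[2])/2,(t[1]+t[3])/2)
p=go(.605,.03,.32,0);go(.605,.03,.184,0,p)
E
```

```text
0 top 0.7572426059518481 0.6123057655590145 [0.64663033 0.09821727] [0.64484202 0.09783464]
0 scene 1.1723884430502953 0.6801467751297565 [0.64832042 0.09848021] [0.6486037  0.09700038]
1 top -0.9876435780791221 -1.1246239059705658 [0.64730441 0.09866913] [0.64506353 0.09704838]
1 scene -0.8703169489676553 -1.1965337880346993 [0.64848407 0.09845452] [0.64869877 0.09701542]
(0.605, 0.03, 0.32, 0) -> [ 0.538 -0.403  0.006] [-0.    -0.001  0.148] mm 168
(0.605, 0.03, 0.184, 0) -> [0.    0.    0.544] [0. 0. 0.] mm 136
```

The head now points within about 1° of front: both cameras and both peg pairs agree at -1.0°. The axis is at about (0.6475, 0.098). Now for the jug.

move_arm --plan '[-0.18,0.62,0.28,0,0,-0.12,1,-0.18,0.62,0.28,0,0,-0.12,1,-0.18,0.62,0.28,0,0,-0.12,1,-0.18,0.62,0.28,0,0,-0.12,1,-0.18,0.62,0.28,0,0,-0.12,1,-0.18,0.62,0.28,0,0,-0.12,1]'

```text
time: 8.0
tool_pos: [0.4902, -0.2597, 0.2505]
tcp_rot: [-0.001, 0.978, 0.209, -0.0]
force: [-0.7, 0.6, 0.4]
gripper_width: 1.003
```

```bash
python3 - <<'E'
from ov import *
print(manip.state()['tool_pos']);p=go(.486,-.263,.12,24);go(.486,-.263,.042,24,p)
c=cap('scene');draw(c,(215,315,100,230),4.5,jugpts(.486,-.263,np.radians(114)),'pics/p4.png')
E
```

```text
[ 0.4901761  -0.25969656  0.25051891]
(0.486, -0.263, 0.12, 24) -> [-0.02   0.006  0.522] [-0.001  0.     0.002] mm 131
(0.486, -0.263, 0.042, 24) -> [0.    0.    0.312] [0. 0. 0.] mm 78
```

View pics/p4.png

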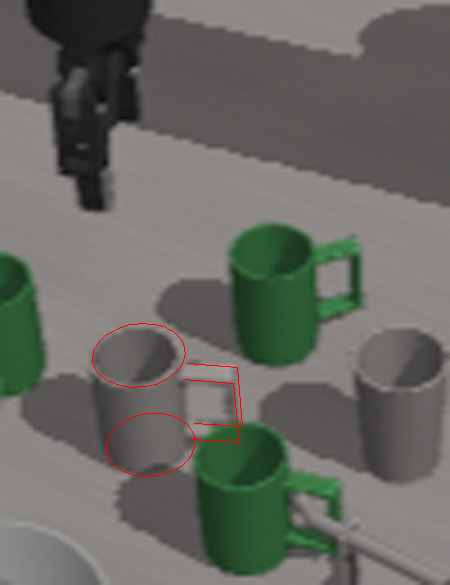

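The model overlay fits the steel jug (crop (135,405)) within about 2 mm, and the fingers clear their neighbours. Descending.

move_arm --plan '[-0.018,0.008,0.2,0,0,0,1,-0.018,0.008,0.4,0,0,0,1,-0.018,0.008,0.5,0,0,0,1,-0.018,0.008,0.6,0,0,0,1,-0.018,0.008,0.7,0,0,0,1,-0.018,0.008,0.8,0,0,0,1,-0.018,0.008,0.835,0,0,0,1,-0.018,0.008,0.835,0,0,0,1]'

```text
time: 8.85
tool_pos: [0.4863, -0.2625, 0.0421]
tcp_rot: [-0.001, 0.978, 0.21, -0.001]
force: [0.4, -0.1, -0.2]
gripper_width: 1.0
```

move_arm --plan '[0,0,0,0,0,0,0.6,0,0,0,0,0,0,0.5,0,0,0,0,0,0,0.4,0,0,0,0,0,0,0.2,0,0,0,0,0,0,-1,0,0,0,0,0,0,-1,0,0,0,0,0,0,-1]' --squeeze 40

```text
time: 9.55
tool_pos: [0.4879, -0.2645, 0.0444]
tcp_rot: [0.001, 0.978, 0.209, 0.001]
force: [0.3, 1.9, 6.5]
gripper_width: 0.728
```

```bash
python3 - <<'E'
from ov import *
s=manip.state();print(s['tool_pos'],s['gripper_width'],s['force'])
c=cap('scene');draw(c,(215,315,100,230),4.5,[],'pics/p5.png')
E
```

```text
[ 0.48788003 -0.26452107  0.04437398] 0.7279987873773163 [0.29222469 1.85387741 6.53080799]
```

View pics/p5.png

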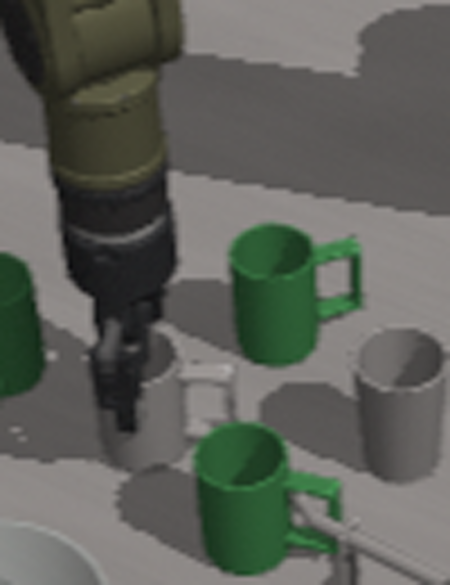

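move_arm --plan '[0,0,-0.1,0,0,0,-1,0,0,-0.25,0,0,0,-1,0,0,-0.4,0,0,0,-1,0,0,-0.55,0,0,0,-1,0,0,-0.7,0,0,0,-1,0,0,-0.76,0,0,0,-1,0,0,-0.76,0,0,0,-1]' --squeeze 50

```text
time: 10.3
tool_pos: [0.4879, -0.265, 0.2359]
tcp_rot: [0.002, 0.978, 0.209, 0.002]
force: [-0.2, -0.3, -1.3]
gripper_width: 0.73
```

```bash
python3 - <<'E'
from ov import *
s=manip.state();print(s['tool_pos'],s['gripper_width'],s['force'])
p=go(.46,-.1,.235,0);p=go(.46,.05,.235,0,p)
p=s['tool_pos'];c=cap('scene');draw(c,(200,320,60,210),3.6,jugpts(p[0],p[1],np.radians(114),p[2]-.0444),'pics/p6.png')
c=cap('top');draw(c,(380,500,170,270),3.6,jugpts(p[0],p[1],np.radians(114),p[2]-.0444),'pics/p6t.png')
a=cv2.imread('pics/p6.png');b=cv2.imread('pics/p6t.png');cv2.imwrite('pics/p6.png',np.hstack([a[:360],b[:360]]))
E
```

```text
[ 0.48791866 -0.26497956  0.23587369] 0.7297423452995863 [-0.2230329  -0.25975342 -1.33410697]
(0.46, -0.1, 0.235, 0) -> [ 0.168 -0.648  0.001] [ 0.002 -0.003  0.268] mm 167
(0.46, 0.05, 0.235, 0) -> [ 0.  -0.6  0. ] [0. 0. 0.] mm 150
```

View pics/p6.png

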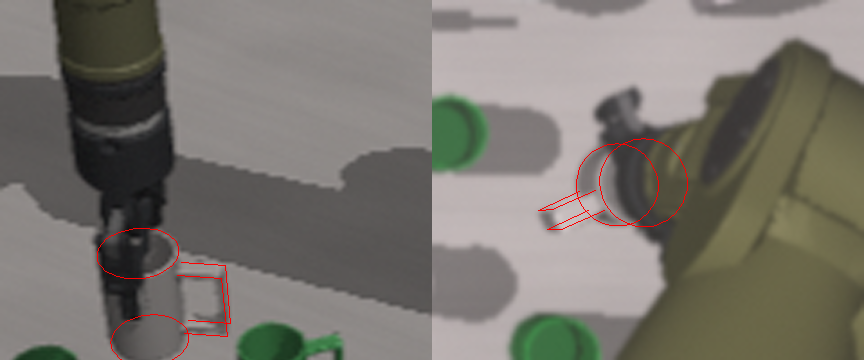

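The jug is held upright and agrees with the model. I'll carry it to the staging point in front of the peg.

move_arm --plan '[0.06,-0.22,0,0,0,0.09,-1,0.12,-0.43,0,0,0,0.18,-1,0.168,-0.648,0,0,0,0.268,-1,0.168,-0.648,0,0,0,0.268,-1,0.168,-0.648,0,0,0,0.268,-1,0.168,-0.648,0,0,0,0.268,-1]'

```text
time: 11.0
tool_pos: [0.4577, -0.0988, 0.2313]
tcp_rot: [0.0, 1.0, 0.001, -0.001]
force: [-0.1, -0.0, -2.4]
gripper_width: 0.729
```

move_arm --plan '[0,-0.15,0,0,0,0,-1,0,-0.3,0,0,0,0,-1,0,-0.45,0,0,0,0,-1,0,-0.56,0,0,0,0,-1,0,-0.6,0,0,0,0,-1,0,-0.6,0,0,0,0,-1,0,-0.6,0,0,0,0,-1]'

```text
time: 11.7
tool_pos: [0.4583, 0.0498, 0.2321]
tcp_rot: [0.0, 1.0, -0.0, -0.0]
force: [-1.0, -0.1, -2.0]
gripper_width: 0.727
```

```bash
python3 - <<'E'
from ov import *
s=manip.state();print(s['tool_pos'],s['tcp_rot'],s['gripper_width'],s['force'])
p=s['tool_pos'];k=jugpts(p[0],p[1],np.radians(90),p[2]-.0444)+carpts(.6475,.098,np.radians(179))
c=cap('scene');draw(c,(260,390,120,260),4.2,k,'pics/p7.png')
W=world(c).reshape(-1,3)
# handle points
m=(W[:,1]>p[1]+.036)&(W[:,1]<p[1]+.08)&(abs(W[:,0]-p[0])<.02)&(W[:,2]>.19)&(W[:,2]<.29);q=W[m];print(len(q),q.min(0),q.max(0))
b=q[q[:,1]>p[1]+.058];print('outer bar',b.mean(0))
c=cap('top');draw(c,(245,360,130,260),4.,k,'pics/p7t.png')
W=world(c).reshape(-1,3)
m=(W[:,1]>p[1]+.036)&(W[:,1]<p[1]+.08)&(abs(W[:,0]-p[0])<.02)&(W[:,2]>.19)&(W[:,2]<.29);q=W[m];print(len(q),q.min(0),q.max(0),q.mean(0),np.median(q[:,2]))
E
```

```text
[0.45833269 0.04975932 0.23210862] [ 4.93688392e-04  9.99999810e-01 -9.94644515e-06 -3.68995417e-04] 0.7270492213988378 [-1.04065831 -0.05287636 -2.03912217]
149 [0.44653256 0.0858421  0.2023857 ] [0.468651   0.11701226 0.2676368 ]
outer bar [0.46027472 0.11348364 0.24037521]Traceback (most recent call last):
  File "<stdin>", line 11, in <module>
    return umr_minimum(a, axis, None, out, keepdims, initial, where)
ValueError: zero-size array to reduction operation minimum which has no identity
```

View pics/p7.png

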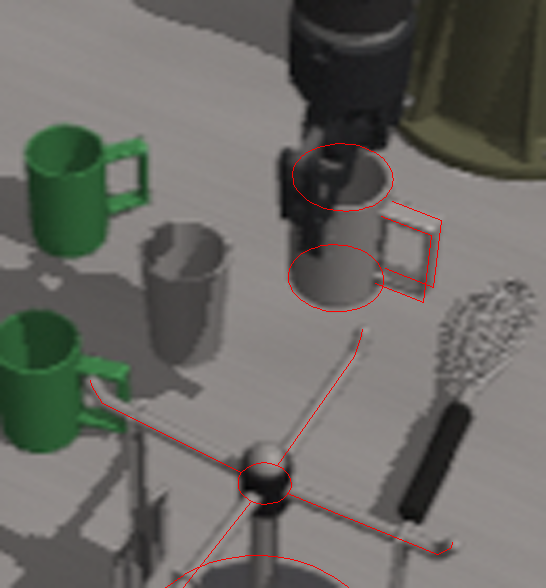

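View pics/p7t.png

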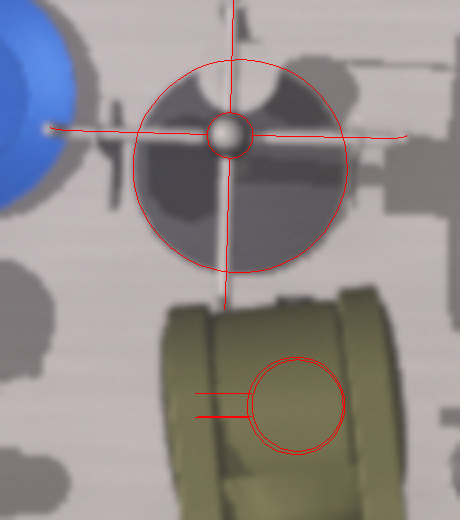

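move_arm --plan '[0,-0.01,0.05,0,0,0,-1,0,-0.01,0.09,0,0,0,-1,0,-0.01,0.09,0,0,0,-1,0.05,-0.01,0.09,0,0,0,-1,0.1,-0.01,0.09,0,0,0,-1,0.14,-0.01,0.09,0,0,0,-1,0.16,-0.01,0.09,0,0,0,-1,0.16,-0.01,0.09,0,0,0,-1]'

```text
time: 12.6
tool_pos: [0.4993, 0.0536, 0.21]
tcp_rot: [-0.0, 1.0, 0.0, 0.0]
force: [0.3, -0.2, -2.2]
gripper_width: 0.726
```

```bash
python3 - <<'E'
from ov import *
s=manip.state();print(s['tool_pos'],s['force'])
go(.5575,.052,.208,0)
c=cap('scene');draw(c,(275,375,140,250),5.4,[],'pics/p8.png')
E
```

```text
[0.49927617 0.05355852 0.209999  ] [ 0.33696282 -0.19125734 -2.22796661]
(0.5575, 0.052, 0.208, 0) -> [0.233 0.006 0.008] [-0. -0.  0.] mm 58
```

View pics/p8.png

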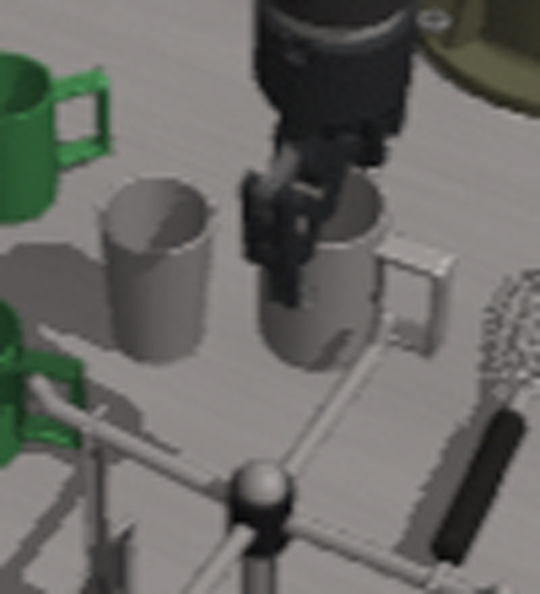

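The peg tip (crop (388,320)) extends toward the middle of the handle opening (about (408,300)). Advancing.

move_arm --plan '[0.04,0,0.004,0,0,0,-1,0.08,0,0.006,0,0,0,-1,0.12,0,0.006,0,0,0,-1,0.16,0,0.006,0,0,0,-1,0.2,0,0.006,0,0,0,-1,0.225,0,0.006,0,0,0,-1,0.23,0,0.006,0,0,0,-1,0.23,0,0.006,0,0,0,-1]'

```text
time: 13.45
tool_pos: [0.5557, 0.0535, 0.2084]
tcp_rot: [0.0, 1.0, 0.0, -0.0]
force: [-0.8, -0.2, -1.4]
gripper_width: 0.727
```

```bash
python3 - <<'E'
from ov import *
s=manip.state();print(s['tool_pos'],s['force'])
c=cap('scene');draw(c,(275,375,140,250),5.4,[],'pics/p9.png');m=pegang(np.array([.6475,.098]),c,.09);print(m[:2],np.histogram(m[2],36,(-180,180))[0])
E
```

```text
[0.55571417 0.05354698 0.2083525 ] [-0.75794328 -0.18322658 -1.42066094]
(np.float64(4.047178493175404), 413) [29 34 51 10  9  0  0  0 40 33  0  0  0  0  0  0  0 41 31  0  0  0  0  0
  0  0 67 10  0  0  0  0  0  0 26 32]
```

View pics/p9.png

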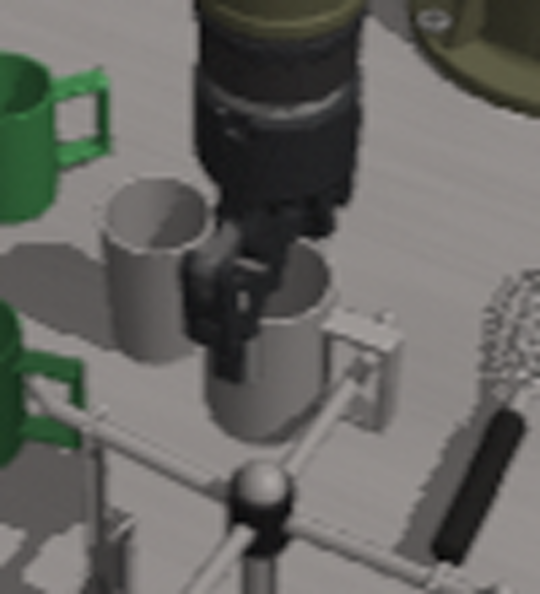

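The peg is through the loop: its tip shows inside the opening at (362,372), with no contact force. I'll shift slightly toward the outer corner and lower.

move_arm --plan '[0,0.02,0.01,0,0,0,-1,0,0.024,0.03,0,0,0,-1,0,0.024,0.05,0,0,0,-1,0,0.024,0.07,0,0,0,-1,0,0.024,0.085,0,0,0,-1,0,0.024,0.092,0,0,0,-1,0,0.024,0.092,0,0,0,-1]'

```text
time: 14.2
tool_pos: [0.5555, 0.0476, 0.1852]
tcp_rot: [0.0, 1.0, 0.0, -0.0]
force: [0.3, -0.3, -2.3]
gripper_width: 0.727
```

move_arm --plan '[0,0,0.006,0,0,0,-1,0,0,0.01,0,0,0,-1,0,0,0.01,0,0,0,-1]'

```text
time: 14.5
tool_pos: [0.5558, 0.0476, 0.183]
tcp_rot: [0.0, 1.0, 0.0, 0.0]
force: [-0.1, -0.9, -2.2]
gripper_width: 0.727
```

```bash
python3 - <<'E'
from ov import *
s=manip.state();print(s['tool_pos'],s['force'])
c=cap('scene');draw(c,(275,375,140,250),5.4,[],'pics/p10.png')
E
```

```text
[0.55575105 0.04759438 0.18302785] [-0.05443029 -0.85350322 -2.18862507]
```

View pics/p10.png

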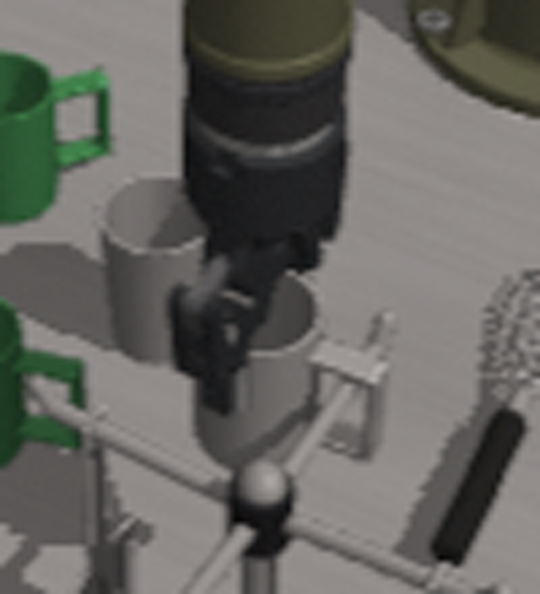

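move_arm --plan '[0,0,0.005,0,0,0,-1,0,0,0.01,0,0,0,-1,0,0,0.01,0,0,0,-1]'

```text
time: 14.85
tool_pos: [0.556, 0.0477, 0.1816]
tcp_rot: [-0.0, 1.0, 0.001, 0.001]
force: [-1.4, -1.4, 5.3]
gripper_width: 0.729
```

Contact: the strap's load is on the peg. Releasing.

move_arm --plan '[0,0,0,0,0,0,0.6,0,0,0,0,0,0,0.8,0,0,0,0,0,0,1,0,0,0,0,0,0,1,0,0,0,0,0,0,1]'

```text
time: 15.35
tool_pos: [0.5557, 0.0476, 0.1804]
tcp_rot: [0.0, 1.0, 0.0, -0.0]
force: [-0.5, 0.6, 0.1]
gripper_width: 1.0
```

```bash
python3 - <<'E'
from ov import *
s=manip.state();print(s['tool_pos'],s['force'])
c=cap('scene');draw(c,(275,375,140,250),5.4,[],'pics/p11.png')
E
```

```text
[0.55572357 0.04759677 0.18043992] [-0.53951576  0.60416075  0.06829123]
```

View pics/p11.png

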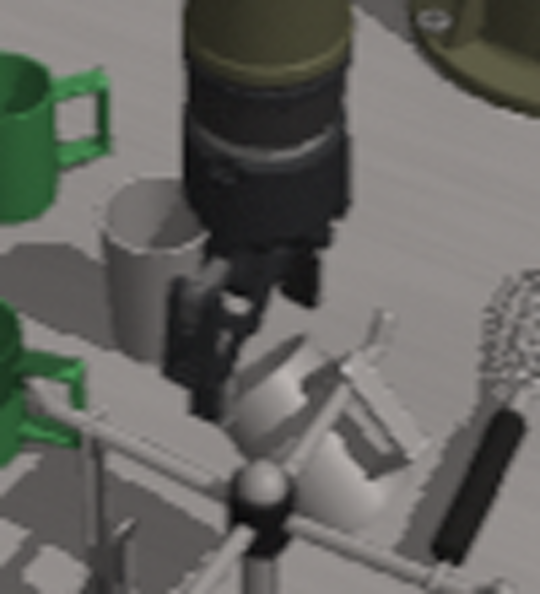

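The jug hangs tilted on the peg, clear of the fingers. I'll let it settle, then lift straight up.

move_arm --plan '[0,0,0,0,0,0,1,0,0,0,0,0,0,1,0,0,0,0,0,0,1,0,0,0,0,0,0,1,0,0,0,0,0,0,1,0,0,0,0,0,0,1,0,0,0,0,0,0,1,0,0,0,0,0,0,1]'

```text
time: 16.2
tool_pos: [0.5558, 0.0476, 0.1806]
tcp_rot: [-0.0, 1.0, 0.0, 0.0]
force: [-0.4, 0.3, 0.1]
gripper_width: 1.001
```

move_arm --plan '[0,0,-0.06,0,0,0,1,0,0,-0.15,0,0,0,1,0,0,-0.3,0,0,0,1,0,0,-0.45,0,0,0,1,0,0,-0.6,0,0,0,1,0,0,-0.6,0,0,0,1]'

```text
time: 16.8
tool_pos: [0.5581, 0.0478, 0.3362]
tcp_rot: [-0.0, 1.0, 0.0, 0.004]
force: [1.2, 0.8, -0.4]
gripper_width: 1.001
```

move_arm --plan '[-0.3,0.25,0,0,0,0,1,-0.45,0.5,0,0,0,0,1,-0.45,0.7,0,0,0,0,1,-0.45,0.9,0,0,0,0,1,-0.45,0.95,0,0,0,0,1,-0.45,0.95,0,0,0,0,1,-0.45,0.95,0,0,0,0,1,-0.45,0.95,0,0,0,0,1]'

```text
time: 17.6
tool_pos: [0.4432, -0.1901, 0.3301]
tcp_rot: [-0.0, 1.0, -0.0, -0.0]
force: [0.8, -0.3, 0.0]
gripper_width: 1.003
```

move_arm --plan '[0,0,0,0,0,0,1,0,0,0,0,0,0,1,0,0,0,0,0,0,1,0,0,0,0,0,0,1,0,0,0,0,0,0,1,0,0,0,0,0,0,1,0,0,0,0,0,0,1,0,0,0,0,0,0,1]'

```text
time: 18.4
tool_pos: [0.4435, -0.19, 0.3305]
tcp_rot: [-0.0, 1.0, 0.0, -0.0]
force: [0.5, -0.4, 0.7]
gripper_width: 1.002
```

move_arm --plan '[0,0,0,0,0,0,1,0,0,0,0,0,0,1,0,0,0,0,0,0,1,0,0,0,0,0,0,1,0,0,0,0,0,0,1,0,0,0,0,0,0,1,0,0,0,0,0,0,1,0,0,0,0,0,0,1]'

```text
time: 19.2
tool_pos: [0.4435, -0.19, 0.3306]
tcp_rot: [0.0, 1.0, 0.0, 0.0]
force: [-0.3, 0.0, -0.0]
gripper_width: 0.999
```

```bash
python3 - <<'E'
from ov import *
s=manip.state();print(s['time'],s['tool_pos'],s['force'])
for n in('top','scene'):
    c=cap(n);cv2.imwrite(f'pics/{n}F.png',c['color'])
    W=world(c).reshape(-1,3);d=W[:,:2]-[.6475,.098];r=np.hypot(*d.T)
    m=(r>.105)&(r<.135)&(W[:,2]>.195)&(W[:,2]<.24);p=W[m];a=np.degrees(np.arctan2(d[m,1],d[m,0]))
    t=[p[np.abs(np.angle(np.exp(1j*np.radians(a-b))))<.3].mean(0)[:2] for b in(0,90,180,270)]
    f=lambda v:np.degrees(np.arctan2(v[1],v[0]))
    print(n,f(t[0]-t[2]),f(t[1]-t[3])-90)
    draw(c,(245,360,110,215) if n=='top' else (270,380,160,305),3.7,[],f'pics/F{n}.png')
a=cv2.imread('pics/Ftop.png');b=cv2.imread('pics/Fscene.png');h=min(len(a),len(b));cv2.imwrite('pics/F.png',np.hstack([a[:h],b[:h]]))
E
```

```text
19.2 [ 0.443482   -0.19002664  0.33056405] [-0.26275915  0.02260291 -0.04345417]
top -0.6795099406239805 -0.8938888040986797
scene -0.7387679769964645 -0.7519284890249196
```

View pics/F.png

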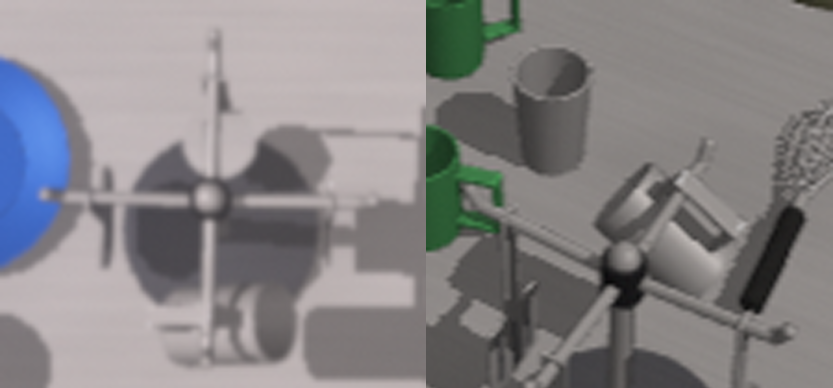

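View pics/topF.png

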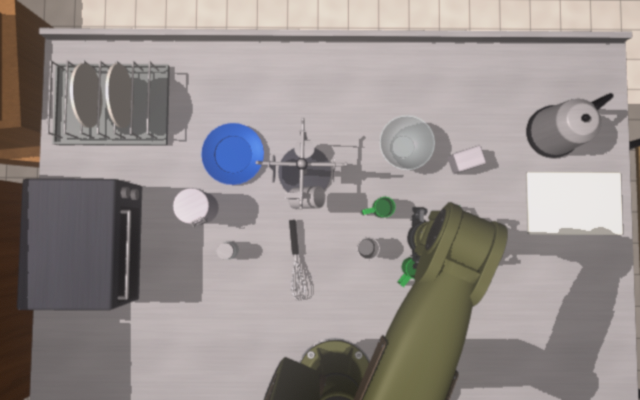

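The jug hangs on the front peg inboard of the upturned tip (top crop (225,325)), the peg is within 0.8° of front, and the neighbours are unmoved. I'll wait a bit more for the swing, then hand in.

move_arm --plan '[0,0,0,0,0,0,1,0,0,0,0,0,0,1,0,0,0,0,0,0,1,0,0,0,0,0,0,1,0,0,0,0,0,0,1,0,0,0,0,0,0,1,0,0,0,0,0,0,1,0,0,0,0,0,0,1]'

```text
time: 20.1
tool_pos: [0.4435, -0.19, 0.3306]
tcp_rot: [0.0, 1.0, 0.0, 0.0]
force: [-0.1, 0.2, 0.5]
gripper_width: 1.0
```

move_arm --plan '[0,0,0,0,0,0,1,0,0,0,0,0,0,1,0,0,0,0,0,0,1,0,0,0,0,0,0,1,0,0,0,0,0,0,1,0,0,0,0,0,0,1,0,0,0,0,0,0,1,0,0,0,0,0,0,1]'

```text
time: 20.9
tool_pos: [0.4435, -0.19, 0.3306]
tcp_rot: [-0.0, 1.0, 0.0, -0.0]
force: [0.7, 0.6, 0.0]
gripper_width: 0.997
```

```bash
python3 - <<'E'
from ov import *
o=cv2.imread('pics/sceneF.png');c=cap('scene')['color'];b=(slice(160,305),slice(270,380))
print('mean change around carousel',np.abs(o[b].astype(int)-c[b]).mean(), (np.abs(o[b].astype(int)-c[b]).max(2)>40).sum())
# bystanders vs start
s=cv2.imread('pics/top0.png');f=cv2.imread('pics/topF.png')
for n,(u0,u1,v0,v1) in dict(tumbler=(352,385,232,262),green1=(358,400,192,222),bowl=(375,440,112,175),tin=(448,490,140,175),can=(170,212,184,228),jar=(214,242,238,264),whisk=(285,318,215,305),plate=(198,250,120,188)).items():
    print(n,(np.abs(s[v0:v1,u0:u1].astype(int)-f[v0:v1,u0:u1]).max(2)>40).sum())
print(manip.sign_off())
E
```

```text
mean change around carousel 0.5620898641588297 0
tumbler 0
green1 56
bowl 8
tin 0
can 0
jar 0
whisk 0
plate 0
the job is handed in; nothing more can be done
None
```

```bash
python3 - <<'E'
import cv2,numpy as np
for n in('top0','topF'):
    i=cv2.imread(f'pics/{n}.png').astype(int)[185:225,355:402];m=(i[...,1]-np.maximum(i[...,0],i[...,2]))>30
    y,x=np.nonzero(m);print(n,x.mean(),y.mean(),len(x))
E
```

```text
top0 25.555256064690028 22.61455525606469 371
topF 25.759590792838875 22.565217391304348 391
```

The jug is hanging by its handle on the empty peg, and the peg points to the front. I handed the job in at about 21 s of the 72 s allowed.

- **Carousel:** with the jug still standing, I pushed the head round about 90° counter-clockwise with shut fingers on the turner's peg. It stopped about 1° short of front, and I left it there. After the jug was hung, both cameras put it about 0.75° short.
- **Jug:** I gripped the steel jug across its body, passed its loop over the upturned peg end and lowered it until the peg took the weight (5 N at the wrist). Then I let go and backed the arm off.
- **Last checks:** the jug hangs tilted on the peg, inside the upturned end. Its picture did not change over the last 1.6 s, and the robot was touching nothing.
- **Other things on the counter:** comparing start and end pictures, the tumbler, tin, canister, jar, whisk and plate had not moved.
    - **Nearest green mug and bowl:** these showed a few changed pixels. The mug's centre moved only 0.2 pixel, so I put that down to changed shadows. I did not check the bowl's 8 pixels further.
    - **Other two green mugs:** I did not compare these pixel by pixel. The arm partly hid them in the last top picture.

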